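Assemble the calorimeter and hold the surface thermometer on the cup's floor

ROBOT

A 7-joint arm with a two-finger parallel gripper is mounted at the origin on the work surface. World frame = base frame: x ahead of the robot, y to its left, z up, the work surface at z = 0. Lengths are in m, angles in rad, forces in N, time in s.
With the tool pointing down it reaches from about 0.4 to 0.925 m from the base axis. Payload 4.1 kg.
Tool frame: the origin (TCP) lies midway between the tips of the shut fingers; the grasp point (between the pads) lies 19 mm behind it; z points along the fingers, y is the direction in which the jaws open and shut (so a half turn about z gives the same grasp; the last joint's range is limited). The gripper opens to 85 mm and grips with 20 to 120 N. Pads are 22 mm wide; open, the fingers measure 114 mm over their backs; the gripper's body (76 mm by 85 mm) begins 54 mm behind the grasp point. The pads swing forward as they close: fully open they stand 13 mm farther back than shut.
Start: joints at [1.191, 0.398, 0.045, 1.537, -0.019, 1.207, -0.051], TCP at [0.18, -0.625, 0.193] pointing down, gripper open.
Joint ranges: [-2.82, 2.82], [-0.49, 2.23], [-1.37, 1.46], [0, 2.46], [-1.36, 4.5], [0.23, 2], [-2.94, 2.94]. Speed limits (rad/s): [2.57, 2.57, 3.14, 3.14, 3.14, 3.14, 3.14].

INTERFACE

Orientations are given as [roll, pitch, yaw] about the fixed x, y, z axes, in that order (R = Rz(yaw) Ry(pitch) Rx(roll)).
In Python, from plant import manip gives the robot as it stands.
- The arm moves only by the tool step_arm, never from a script. Its argument "plan" is text: rows parted by semicolons, each of 5 numbers parted by spaces: the finger opening in mm, from 0 to 85.4, then the shift along the tool's x, y, z in mm, then the turn about the tool's z in rad. A call has 1 to 20 rows; each row is the pose to reach, as a shift and turn from the pose commanded when the call began, along the tool's axes at that moment; what a row does not reach only later rows make up. A row lasts 1/10 s, in which the tool goes at most 50 mm and 8.59 degrees, less where a joint would pass 70% of its speed; a pose out of reach is approached as far as the arm can. A call with a gripper value outside its range is refused whole. The fingers move at their own pace and stop on an object; "squeeze" is the grip in N (left out, the last holds). Time passes only in rows, so rows that repeat a pose let the fingers close. It gives the time, the measured TCP pose, the force and the opening at its end, in the units of the state.
- manip.state(): the state, without advancing time (a new reading comes with each control period).
- manip.get_image(name): name is "scene" or "top" or "wrist"; returns the picture (400x640x3 uint8, red, green, blue); there is no depth.
- manip.camera_info(name): a dict with "fx", "fy", "cx", "cy" (pixels), "k1" (the pictures are not rectified: a ray, as slopes to the right and down, at radius r is drawn at 1 + k1 r^2 times it, then the intrinsics apply), "R" (3x3) and "t" (3): a world point X has camera coordinates R X + t. Camera axes: x right, y down, z forward; pixel columns grow to the right and rows downward; lengths in m; the calibration is good to about 2 mm. A picture is of the moment at which its call begins: read the wrist's pose just before it. camera_info takes no time and is no camera call; for the wrist camera it gives the pose at the moment of the call.
- manip.job_done(): hands the job in, once; it reports no verdict.
The state is a dict: "t": time; "joint_positions": joint angles; "qvel": joint speeds; "effort": joint torques, N m; "ee_pos": TCP position; "tool_rot": TCP orientation; "force": force on the tool from outside, world axes, zero at the start; "moment": the same for the moment, N m; "gripper_width": finger opening in m.
Only numpy, scipy, OpenCV 4.12 (cv2) and the standard library are available. Lean on these libraries where they do the work, as an engineer would, in place of code of your own. Each camera call takes 0.05 s, during which the arm holds its last target. There are 200 camera calls.

TASK

Get the calorimeter ready for its first temperature reading: set the small aluminium cup down into the wide aluminium jacket, so that it stands fully seated in the middle on the cork, and let go of it without dropping it. Then take the pen thermometer from the wooden rack and hold it upright with its sprung tip on the red dot on the floor of the cup, pressing only lightly, so that the tip is pushed in about half of its travel; finish while still holding it there, and leave the lid, the beaker and the brass specimen alone.

Things in the scene. Friction and masses are not known exactly. Their poses are not given: they have to be found in the camera images.
- outer_jacket: Calorimeter jacket: a wide open aluminium can, 110 mm outside and 104 mm inside diameter, 66 mm tall, 0.25 kg, loose on the bench. Origin: centre of its underside, z up. On its floor lies a cork disc whose top is 11 mm above the origin, with a centred cork ring on it (inside diameter 68 mm, outside 82 mm, top 19 mm above the origin) which locates the cup.
- inner_cup: Calorimeter cup: a plain open aluminium cup, 64 mm outside and 58 mm inside diameter, 85 mm tall, about 0.09 kg, standing upright on the bench; its foot narrows to 58 mm over the lowest 4 mm. Origin: centre of its underside, z up. Seated in the jacket its origin is on the jacket's axis, 11 mm above the jacket's origin, so that the cup's upper 30 mm stand above the jacket's rim.
- spot (a point): The red dot, 14 mm in diameter, in the middle of the cup's floor, on the inside; it lies on the cup's axis 3 mm above the cup's origin (82 mm below its rim).
- probe: Pen-type thermometer, 0.07 kg, upright in the rack hole nearest the robot. Round black handle 24 mm in diameter, 75 mm tall, with red rings; below it a 6 mm steel stem. Origin: centre of the handle's underside, z up the pen. The underside rests on the rack's top board (handle's top 200 mm above the bench); the tip's end is 112 mm below the origin: lift straight up 120 mm to clear the rack.
- tip_end (a point): The middle of the flat end of the thermometer's brass contact tip (9 mm in diameter), 112 mm below the probe's origin when the tip is out. Its z points up along the pen.
- sprung_tip (a joint): How far the sprung contact tip is pushed into the stem, m: 0 = fully out, 0.010 = bottomed. The spring pushes back with 0.35 N at first touch, plus 0.35 N for each mm pushed in (about 2.1 N half way, 3.9 N when bottomed).
- rack: Wooden test-tube rack, fixed, 150 mm long (its x) by 56 mm wide (its y) and 125 mm tall. Origin: centre of its underside. Three 16 mm holes in the 12 mm thick top board at x = -45, 0 and +45 mm; the thermometer hangs in the one at -45 mm, a glass test tube stands in the one at +45 mm (top 150 mm above the bench).
- lid: The calorimeter's black lid, a disc 140 mm in diameter and 6 mm thick with a 30 mm rubber stopper, its top 30 mm up, in the middle; lies on the bench. Leave it alone. Origin: centre of its underside.
- beaker: Empty clear glass beaker, 70 mm across the rim and 90 mm tall. Leave it alone. Origin: centre of its underside.
- specimen: Brass specimen cylinder, 32 mm in diameter and 45 mm tall with a small wire eye on top. Leave it alone. Origin: centre of its underside.

How it is judged:
On the way, in this order (a step that is already met when the one before it is completed fails the run):
1. the cup stands seated in the middle of the jacket, let go and at rest (horizontal distance between inner_cup and outer_jacket below 0.005 m and z of inner_cup in the frame of outer_jacket between 0.008 and 0.014 m and angle between inner_cup's own z axis and vertical below 0.06 rad and contact force between each of the arm, the fingers and inner_cup below 0.1 N and linear speed of inner_cup below 0.02 m/s), for 0.3 s.
2. the thermometer, held upright, is pressed lightly on the red dot (distance between tip_end and spot below 0.007 m and value of joint sprung_tip between 0.002 and 0.0085 m and angle between probe's own z axis and vertical below 0.12 rad and contact force between the fingers and probe above 1 N), for 0.3 s.
At the end, for the whole second after the job is handed in: Cup seated on the cork (8 to 14 mm above the jacket's origin, within 5 mm of its axis, upright), untouched by the robot; gripper holds the pen still, within 0.12 rad of upright, tip within 7 mm of the dot's centre, pushed in 2 to 8.5 mm, 0.6 to 6 N on the cup (all of step 2 and contact force between probe and inner_cup between 0.6 and 6 N and linear speed of probe below 0.02 m/s and contact force between each of the fingers, the arm and inner_cup below 0.1 N and horizontal distance between inner_cup and outer_jacket below 0.005 m and z of inner_cup in the frame of outer_jacket between 0.008 and 0.014 m and angle between each of inner_cup, outer_jacket's own z axis and vertical below 0.06 rad and height (world z) of outer_jacket below 0.005 m); the arm keeps its last pose, push and grip.
It fails at once if the cup is dropped (linear speed of inner_cup above 0.45 m/s and contact force between the fingers and inner_cup below 0.01 N).
It fails at once if the thermometer is jabbed hard into the cup (contact force between probe and inner_cup above 15 N).
It fails at once if the lid is disturbed (distance of lid from where it was at the start of the episode above 0.02 m).
It fails at once if the beaker is disturbed (distance of beaker from where it was at the start of the episode above 0.02 m).
It fails at once if the specimen is disturbed (distance of specimen from where it was at the start of the episode above 0.02 m).
It also fails if it takes over 67 s, if anything falls off the work surface, if the arm or the gripper's body presses on something with over 40 N, if the wrist force passes 120 N, or if a joint passes its speed limit or range.

## Working session

There is one attempt and no reset: what is moved stays moved. The work goes in short steps, Python scripts to look and compute and a tool call to move; the robot and the scene stay as the last step left them, time stands still between calls to the robot, and variables do not carry over. Pictures are saved under pics/ and viewed, about 8 in all and at most 12, crops included, and the job is handed in when it is done.

Besides the shell and the picture viewer there is one more tool, called after "Emit:" by a JSON object that holds its "fn" and its "kwargs", one argument or row to a line. step_arm: Moves the arm, as the interface text tells. Its arguments: {"type":"object","properties":{"plan":{"type":"string"},"squeeze":{"type":"number"}},"required":["plan"]}

```bash
mkdir -p pics; cat > h.py <<'E'
import numpy as np, cv2
from plant import manip
def shot(n,f):
    im=manip.get_image(n); cv2.imwrite(f'pics/{f}.png',im[:,:,::-1]); return im
def ray(ci,u,v):
    d=np.array([(u-ci['cx'])/ci['fx'],(v-ci['cy'])/ci['fy']]); r=np.linalg.norm(d); s=r
    for _ in range(20): s=r/(1+ci['k1']*s*s)
    d=d*(s/r if r>0 else 1)
    R=np.array(ci['R']);t=np.array(ci['t'])
    return -R.T@t, R.T@np.array([d[0],d[1],1.])
def onz(ci,u,v,z):
    c,d=ray(ci,u,v); return c+d*(z-c[2])/d[2]
def proj(ci,X):
    p=np.array(ci['R'])@np.array(X)+np.array(ci['t']); s=p[:2]/p[2]; s=s*(1+ci['k1']*(s@s))
    return np.array([ci['fx']*s[0]+ci['cx'],ci['fy']*s[1]+ci['cy']])
E
python3 - <<'E'
from h import *
for n in('top','scene'):
    shot(n,n+'0'); ci=manip.camera_info(n); c,d=ray(ci,ci['cx'],ci['cy']); print(n,ci,c,d)
print(manip.state())
a=cv2.imread('pics/top0.png');b=cv2.imread('pics/scene0.png')
E
```

```text
top {'fx': 423.85793425265007, 'fy': 423.85793425265007, 'cx': 318.01184743305913, 'cy': 202.81289552263345, 'k1': -0.033910806692737876, 'R': array([[ 0.02083874, -0.99977387, -0.00423642],
       [-0.98564384, -0.01983375, -0.16766883],
       [ 0.16754689,  0.00766961, -0.98583427]]), 't': array([0.07405188, 0.56289515, 1.08674541])} [0.37119018 0.07686455 1.16604456] [ 0.16754689  0.00766961 -0.98583427]
scene {'fx': 389.75039236089515, 'fy': 389.75039236089515, 'cx': 320.0875510755649, 'cy': 201.5758424981592, 'k1': -0.04179278299381172, 'R': array([[ 0.48952186,  0.87198195, -0.00397733],
       [ 0.54290136, -0.30834233, -0.78114219],
       [-0.68236828,  0.38022688, -0.6243405 ]]), 't': array([-0.36832681, -0.21563664,  1.36226095])} [ 1.22693711 -0.2632838   0.68060684] [-0.68236828  0.38022688 -0.6243405 ]
{'t': 0.1, 'joint_positions': array([ 1.19098869,  0.39911302,  0.04501172,  1.53776244, -0.018715  ,
        1.20688974, -0.05072713]), 'qvel': array([ 1.79103946e-05, -2.84153860e-03, -1.37451496e-04, -3.26836629e-03,
       -2.03096802e-03, -2.61866448e-04, -1.79912818e-03]), 'effort': array([ 3.39228216e-03, -4.76267767e+01,  1.36980582e+00, -2.54950726e+01,
        1.19831852e-02,  5.01090559e-03,  7.63198528e-06]), 'ee_pos': array([ 0.17999814, -0.62391739,  0.19236638]), 'tool_rot': array([-3.13984408e+00,  9.77873944e-05,  2.80909795e-01]), 'force': array([-0.33087635, -0.39183439,  0.77173779]), 'moment': array([ 0.04448199,  0.00694365, -0.02330971]), 'gripper_width': 0.08574814310496726}
```

View pics/top0.png

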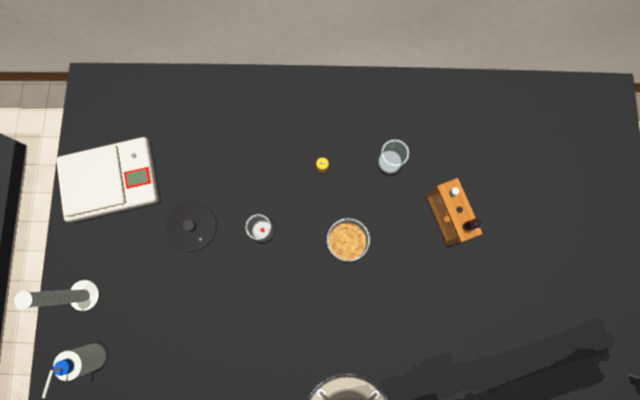

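View pics/scene0.png

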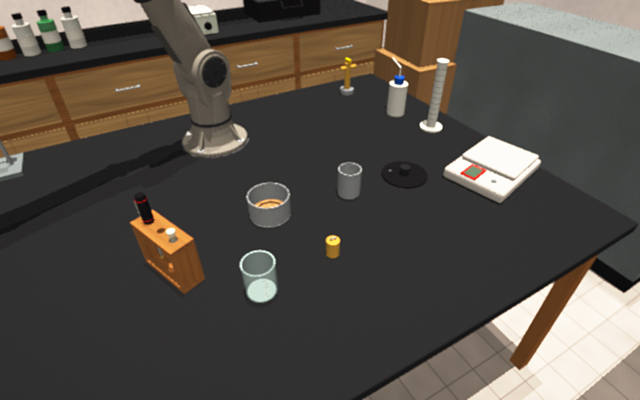

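```bash
python3 - <<'E'
from h import *
ci=manip.camera_info('top'); im=cv2.imread('pics/top0.png'); hsv=cv2.cvtColor(im,cv2.COLOR_BGR2HSV)
def blob(m,x0,y0,x1,y1):
    k=np.zeros_like(m);k[y0:y1,x0:x1]=m[y0:y1,x0:x1]
    c,_=cv2.findContours(k,cv2.RETR_EXTERNAL,cv2.CHAIN_APPROX_NONE);c=max(c,key=cv2.contourArea);return c
bright=(hsv[...,2]>75).astype(np.uint8)*255
c=blob(bright,236,205,285,250);print('cup',cv2.fitEllipse(c),cv2.boundingRect(c))
red=cv2.inRange(hsv,(0,150,120),(8,255,255))|cv2.inRange(hsv,(172,150,120),(180,255,255))
c=blob(red,250,215,275,245);(u,v),r=cv2.minEnclosingCircle(c);print('dot',u,v,onz(ci,u,v,.003))
c=blob(bright,315,205,385,275);e=cv2.fitEllipse(c);print('jacket',e,onz(ci,*e[0],.066),onz(ci,*e[0],.0))
wood=cv2.inRange(hsv,(5,120,130),(22,255,255))
c=blob(wood,420,170,490,250);b=cv2.minAreaRect(c);q=cv2.boxPoints(b);print('rack',[onz(ci,*p,.125).round(3) for p in q],q)
for n,u,v,z in(('pen',473,223,.2),('tube',455,191,.15),('lid',191,226,.006),('beaker',394,155,.09),('spec',322,164,.045)): print(n,onz(ci,u,v,z).round(3))
cup=onz(ci,258,228,.085);print('cuprim',cup)
print('tcp px',proj(ci,manip.state()['ee_pos']), proj(manip.camera_info('scene'),manip.state()['ee_pos']))
w=shot('wrist','w0');wc=manip.camera_info('wrist');c0,d0=ray(wc,wc['cx'],wc['cy']);print(wc['fx'],c0,d0,np.array(wc['R']))
big=cv2.resize(im[140:260,420:500],None,fx=5,fy=5,interpolation=cv2.INTER_CUBIC)
w2=cv2.resize(w[:,:,::-1],(400,250))
cv2.imwrite('pics/a.png',np.hstack([big,cv2.copyMakeBorder(w2,0,350,0,0,cv2.BORDER_CONSTANT)]))
E
```

```text
cup ((258.1312255859375, 226.9569549560547), (26.549293518066406, 28.461698532104492), 126.41893005371094) (244, 213, 29, 28)
dot 262.5 229.5 [0.49114824 0.23739499 0.003     ]
jacket ((347.97259521484375, 239.26051330566406), (43.94154357910156, 44.394901275634766), 126.75700378417969) [0.46379436 0.00569155 0.066     ] [0.46935039 0.00142134 0.        ]
rack [array([ 0.59 , -0.194,  0.125]), array([ 0.623, -0.265,  0.125]), array([ 0.48 , -0.323,  0.125]), array([ 0.448, -0.253,  0.125])] [[429.47427 188.56702]
 [457.12375 176.27835]
 [482.5258  233.43298]
 [454.8763  245.72165]]
pen [ 0.495 -0.273  0.2  ]
tube [ 0.58 -0.25  0.15]
lid [0.496 0.435 0.006]
beaker [ 0.685 -0.112  0.09 ]
spec [0.669 0.077 0.045]
cuprim [0.48630773 0.23779975 0.085     ]
tcp px [631.98157989 366.61681853] [-31.00311625 169.31865297]
299.55192500474277 [ 0.24848265 -0.60330924  0.37319394] [-0.26899879 -0.0759761  -0.9601392 ] [[ 0.27713937 -0.96082837 -0.00161452]
 [-0.92240632 -0.26652668  0.27951764]
 [-0.26899879 -0.0759761  -0.9601392 ]]
```

View pics/a.png

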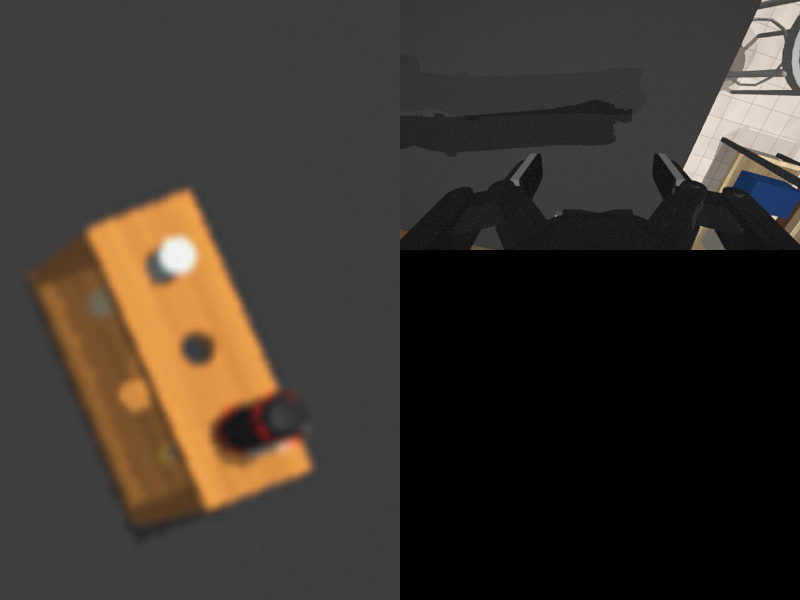

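Emit:
{"fn": "step_arm", "kwargs": {
  "plan": "85 296 -304 -90 0;85 296 -304 -90 0;85 296 -304 -90 0;85 296 -304 -90 0;85 296 -304 -90 0;85 296 -304 -90 0;85 296 -304 -90 0;85 296 -304 -90 0;85 296 -304 -90 0;85 432 -525 -90 0;85 432 -525 -90 0;85 432 -525 -90 0;85 432 -525 -90 0;85 432 -525 -90 0;85 432 -525 -90 0;85 535 -742 -60 0;85 535 -742 -60 0;85 535 -742 -60 0;85 535 -742 -60 0;85 535 -742 -60 0"
}}

```text
t: 2.15
ee_pos: [0.4885, 0.2385, 0.2528]
tool_rot: [-3.142, 0.0, 0.281]
force: [0.6, -0.2, -0.4]
gripper_width: 0.0849
```

Emit:
{"fn": "step_arm", "kwargs": {
  "plan": "85 0 0 0 0;85 0 0 0 0;85 0 0 0 0"
}}

```text
t: 2.45
ee_pos: [0.4889, 0.2347, 0.253]
tool_rot: [3.14, 0.001, 0.279]
force: [-0.4, -0.9, -0.4]
gripper_width: 0.0849
```

```bash
python3 - <<'E'
from h import *
wc=manip.camera_info('wrist');shot('wrist','w1');s=manip.state();print(s['t'],s['ee_pos'],s['tool_rot'],s['force'],s['joint_positions'])
np.save('w1.npy',wc,allow_pickle=True)
for X in((.4885,.2376,.085),(.491,.2374,.003),(.464,.006,.066)):print(proj(wc,X))
E
```

```text
2.5 [0.48901149 0.2345195  0.25316264] [3.14010356e+00 2.81180606e-04 2.77822565e-01] [ 0.50801796 -0.12920118 -0.13820957] [ 0.13088117  0.22400864 -0.77400526  1.69440749  0.16366951  1.29006754
 -1.96930048]
[314.09239869 171.24527252]
[314.91777952 158.24241205]
[476.74677626 232.8735508 ]
```

View pics/w1.png

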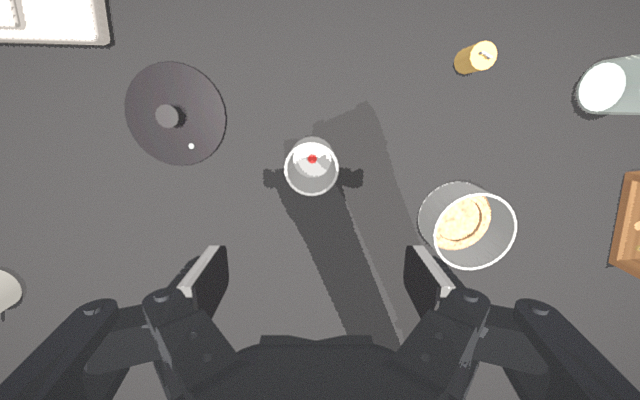

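```bash
cat >> h.py <<'E'
def rim(im,ci,guess,z,R,n=180):
    """sample outer edge of bright rim radially about guessed centre at height z; back-project, fit circle"""
    g=cv2.GaussianBlur(cv2.cvtColor(im,cv2.COLOR_RGB2GRAY),(3,3),0).astype(float); P=[]
    c=np.array(guess[:2])
    for it in range(4):
        P=[]
        for a in np.linspace(0,2*np.pi,n,endpoint=False):
            rs=np.arange(R-.008,R+.008,.0005)
            uv=np.array([proj(ci,[c[0]+r*np.cos(a),c[1]+r*np.sin(a),z]) for r in rs],np.float32)
            val=cv2.remap(g.astype(np.float32),uv[:,:1],uv[:,1:],cv2.INTER_LINEAR).ravel()
            gr=np.diff(val); k=gr.argmin()
            if gr[k]<-5: P.append(c+rs[k]*np.array([np.cos(a),np.sin(a)]))
        P=np.array(P); m=np.ones(len(P),bool)
        for _ in range(4):
            A=np.c_[2*P[m],np.ones(m.sum())]; s=np.linalg.lstsq(A,(P[m]**2).sum(1),rcond=None)[0]
            r=np.sqrt(s[2]+s[:2]@s[:2]); e=abs(np.linalg.norm(P-s[:2],axis=1)-r); m=e<max(.0012,1.5*np.median(e))
        c=s[:2]
    return c,r,m.sum()
E
python3 - <<'E'
from h import *
wc=np.load('w1.npy',allow_pickle=True).item(); im=cv2.imread('pics/w1.png')[:,:,::-1]
print('cup',rim(im,wc,onz(wc,312,168,.085),.085,.032))
print('jac',rim(im,wc,onz(wc,475,231,.066),.066,.055))
hsv=cv2.cvtColor(im,cv2.COLOR_RGB2HSV);k=cv2.inRange(hsv,(0,120,80),(9,255,255))|cv2.inRange(hsv,(171,120,80),(180,255,255));k[:140]=0;k[180:]=0;k[:,:295]=0;k[:,330:]=0
v,u=np.nonzero(k);print('dot',u.mean(),v.mean(),onz(wc,u.mean(),v.mean(),.003))
ti=cv2.imread('pics/top0.png')[:,:,::-1];tc=manip.camera_info('top')
print('top cup',rim(ti,tc,(.487,.237),.085,.032));print('top jac',rim(ti,tc,(.464,.006),.066,.055))
E
```

```text
cup (array([0.48984085, 0.24182193]), np.float64(0.03214036005813494), np.int64(180))
jac (array([0.46357692, 0.00892169]), np.float64(0.055258190968061), np.int64(179))
dot 311.8269230769231 158.65384615384616 [0.48919889 0.24153082 0.003     ]
top cup (array([0.49087401, 0.23938562]), np.float64(0.03324610860529114), np.int64(156))
top jac (array([0.46462971, 0.00562736]), np.float64(0.05607231813513037), np.int64(166))
```

Emit:
{"fn": "step_arm", "kwargs": {
  "plan": "85 2.5 -7 0 0;85 2.5 -7 -0 0;85 2.5 -7 40 0;85 2.5 -7 80 0;85 2.5 -7 120 0;85 2.5 -7 140 0;85 2.5 -7 160 0;85 2.5 -7 180 0;85 2.5 -7 192 0;85 2.5 -7 202 0;85 2.5 -7 202 0;85 2.5 -7 202 0;85 2.5 -7 202 0"
}}

```text
t: 3.8
ee_pos: [0.4897, 0.2445, 0.0522]
tool_rot: [-3.141, -0.002, 0.281]
force: [-0.6, 0.5, -0.7]
gripper_width: 0.085
```

```bash
python3 - <<'E'
from h import *
wc=manip.camera_info('wrist');im=shot('wrist','w2');s=manip.state();print(s['t'],s['ee_pos'],s['tool_rot'],s['force'])
print('cup',rim(im,wc,(.4895,.2417),.085,.032)); print(proj(wc,(.4895,.2417,.085)))
E
```

```text
3.85 [0.48970571 0.24446449 0.05219391] [-3.14153504e+00 -1.79724023e-03  2.80768651e-01] [ 0.32199774 -0.53841996 -0.0289693 ]
cup (array([0.48994178, 0.24187634]), np.float64(0.03175878455403449), np.int64(170))
[322.84256558 248.13375587]
```

View pics/w2.png

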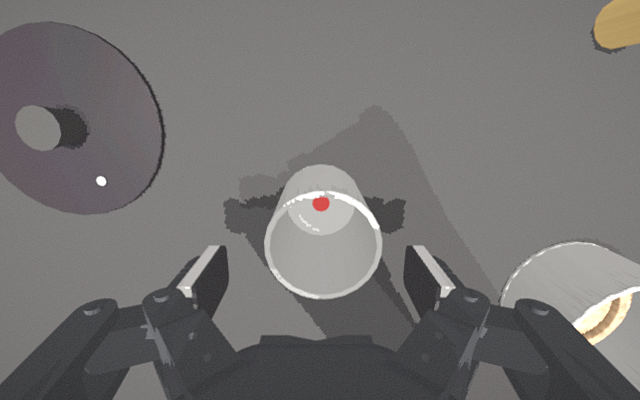

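Emit:
{"fn": "step_arm", "kwargs": {
  "plan": "58 0 0 0 0;58 0 0 0 0;58 0 0 0 0;58 0 0 0 0;58 0 0 0 0;58 0 0 0 0",
  "squeeze": 25
}}

```text
t: 4.45
ee_pos: [0.489, 0.2441, 0.0512]
tool_rot: [3.142, 0.0, 0.281]
force: [0.2, 0.1, -0.5]
gripper_width: 0.0583
```

```bash
python3 - <<'E'
from h import *
wc=manip.camera_info('wrist');im=shot('wrist','w3');b=shot('scene','s3');s=manip.state();print(s['t'],s['ee_pos'],s['tool_rot'],s['force'],s['gripper_width'])
print('cup',rim(im,wc,(.4895,.2417),.085,.032))
c=cv2.resize(b[100:230,280:440],None,fx=2.5,fy=2.5)
cv2.imwrite('pics/b.png',np.hstack([cv2.resize(im,(400,250)),cv2.resize(c,(308,250))])[:,:,::-1])
E
```

```text
4.55 [0.4889603  0.24407027 0.05124434] [3.14147731e+00 6.36027955e-05 2.80896879e-01] [-0.08679827  0.43424752 -1.0944389 ] 0.05822397873469587
cup (array([0.48991738, 0.24176701]), np.float64(0.03174441244166468), np.int64(151))
```

View pics/b.png

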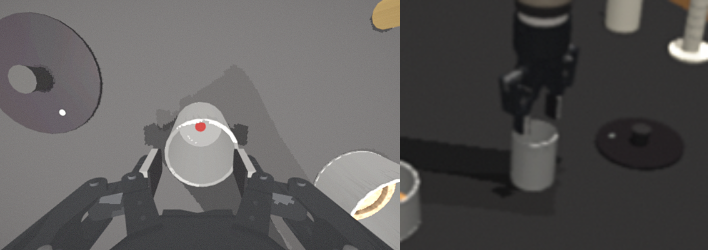

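```bash
python3 - <<'E'
from h import *
b=cv2.imread('pics/s3.png');w=cv2.imread('pics/w3.png')
ci=manip.camera_info('scene');wc=manip.camera_info('wrist')
for ofs in(-.029,.029):
  for z in(.051,.06): 
    X=np.array([.489+.277*ofs,.2441-.961*ofs,z]);print(ofs,z,proj(ci,X),proj(wc,X))
cv2.imwrite('pics/c.png',np.hstack([cv2.resize(b[110:210,310:400],(540,600),interpolation=cv2.INTER_CUBIC),cv2.copyMakeBorder(w[170:390,200:450],0,380,0,0,cv2.BORDER_CONSTANT)]))
E
```

```text
-0.029 0.051 [356.75104647 174.01934479] [272.69369906 223.91066659]
-0.029 0.06 [356.92398211 171.39046781] [270.68519144 229.28649364]
0.029 0.051 [343.0747499  182.58880706] [362.39310858 223.92438176]
0.029 0.06 [343.18192638 179.92426498] [364.57097663 229.30070106]
```

View pics/c.png

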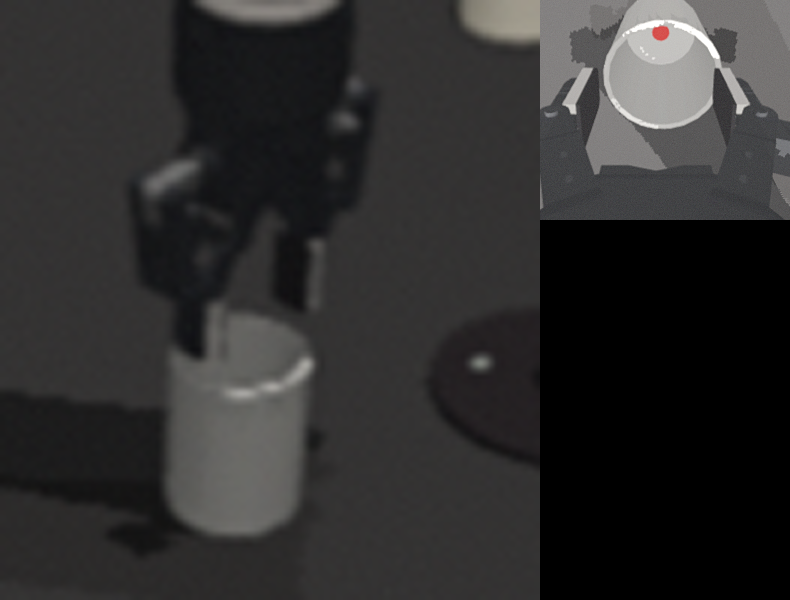

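```bash
python3 - <<'E'
from h import *
ci=manip.camera_info('scene');wc=manip.camera_info('wrist')
def tri(a,b):
    c1,d1=ray(ci,*a);c2,d2=ray(wc,*b);A=np.c_[d1,-d2];s=np.linalg.lstsq(A,c2-c1,rcond=None)[0]
    p,q=c1+s[0]*d1,c2+s[1]*d2;return (p+q)/2,np.linalg.norm(p-q)
print(tri((345,169.5),(375,237)), tri((361,161),(250,237)))
print(tri((345+2.5,169.5),(375+5,237)))
c,d=ray(wc,wc['cx'],wc['cy']);print(c)
print(np.linalg.norm(c-manip.state()['ee_pos']))
E
```

```text
(array([0.50486885, 0.21837911, 0.09629415]), np.float64(0.0056022830218463915)) (array([0.48967433, 0.27851299, 0.0969632 ]), np.float64(0.002306599131174902))
(array([0.50998121, 0.21977504, 0.10094593]), np.float64(0.0006318257583415834))
[0.55736816 0.26504096 0.23191725]
0.19432473343777953
```

Emit:
{"fn": "step_arm", "kwargs": {
  "plan": "85 0 0 0 0;85 0 2 0 0;85 0 2 0 0;85 0 2 0 0;85 0 2 8 0;85 0 2 16 0;85 0 2 24 0;85 0 2 30 0;85 0 2 35 0;85 0 2 35 0;85 0 2 35 0"
}}

```text
t: 5.65
ee_pos: [0.4895, 0.2422, 0.0162]
tool_rot: [3.142, 0.0, 0.281]
force: [-0.0, 0.3, -0.1]
gripper_width: 0.0849
```

Emit:
{"fn": "step_arm", "kwargs": {
  "plan": "58 0 0 0 0;58 0 0 0 0;58 0 0 0 0;58 0 0 0 0;58 0 0 0 0;58 0 0 0 0",
  "squeeze": 25
}}

```text
t: 6.25
ee_pos: [0.49, 0.2423, 0.0168]
tool_rot: [3.141, -0.001, 0.281]
force: [1.2, -2.3, 5.3]
gripper_width: 0.0622
```

```bash
python3 - <<'E'
from h import *
wc=manip.camera_info('wrist');im=shot('wrist','w4');b=shot('scene','s4');s=manip.state();print(s['t'],s['ee_pos'],s['tool_rot'],s['force'],s['gripper_width'])
print('cup',rim(im,wc,(.4895,.2417),.085,.032))
cv2.imwrite('pics/d.png',np.hstack([cv2.resize(b[110:210,310:400],(450,500),interpolation=cv2.INTER_CUBIC)[:,:,::-1],cv2.copyMakeBorder(im[170:400,170:480,::-1],0,270,0,0,cv2.BORDER_CONSTANT)]))
E
```

```text
6.35 [0.49002944 0.24226466 0.01679352] [ 3.14135921e+00 -9.21743047e-04  2.80756642e-01] [-0.17607924 -0.79041357  5.71042466] 0.06178045363545142
cup (array([0.48949995, 0.24331938]), np.float64(0.03164049978109376), np.int64(124))
```

View pics/d.png

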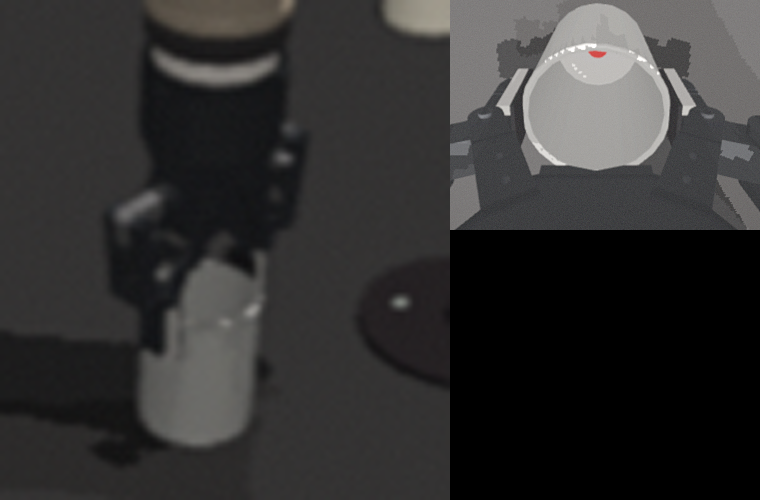

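Emit:
{"fn": "step_arm", "kwargs": {
  "plan": "58 0 0 -5 0;58 0 0 -15 0;58 0 0 -30 0;58 0 0 -60 0;58 0 0 -95 0;58 0 0 -95 0;58 -15 35 -95 0;58 -32 78 -95 0;58 -49 118 -95 0;58 -65 158 -95 0;58 -80 195 -95 0;58 -90 218 -95 0;58 -90 218 -95 0;58 -90 218 -95 0;58 -90 218 -95 0"
}}

```text
t: 7.85
ee_pos: [0.4636, 0.0091, 0.1115]
tool_rot: [-3.141, -0.001, 0.283]
force: [0.9, 0.1, -0.7]
gripper_width: 0.0616
```

```bash
python3 - <<'E'
from h import *
wc=manip.camera_info('wrist');im=shot('wrist','w5');b=shot('scene','s5');t=shot('top','t5');s=manip.state();print(s['t'],s['ee_pos'],s['tool_rot'],s['force'],s['gripper_width'])
np.save('w5.npy',wc,allow_pickle=True)
print('cup',rim(im,wc,s['ee_pos'],.085+.095,.032),'jac',rim(im,wc,(.4636,.0089),.066,.055))
tc=manip.camera_info('top');print('topcup',rim(t,tc,s['ee_pos'],.18,.032),rim(t,tc,(.464,.006),.066,.055))
cv2.imwrite('pics/e.png',np.hstack([cv2.resize(b[120:240,210:330],(400,400),interpolation=cv2.INTER_CUBIC)[:,:,::-1],cv2.copyMakeBorder(im[150:400,120:520,::-1],0,150,0,0,cv2.BORDER_CONSTANT)]))
E
```

```text
8.0 [0.46362461 0.00909241 0.11137387] [-3.14131575e+00 -2.85954372e-04  2.83352584e-01] [ 0.73047831  0.37357164 -1.89594216] 0.061962368708764225
cup (array([0.46336719, 0.01022865]), np.float64(0.03156529827023713), np.int64(148)) jac (array([0.4637626 , 0.00860959]), np.float64(0.05465516512112685), np.int64(118))
topcup (array([0.45407225, 0.01758602]), np.float64(0.04681828813995237), np.int64(50)) (array([0.46421254, 0.00548928]), np.float64(0.056902177073534434), np.int64(41))
```

View pics/e.png

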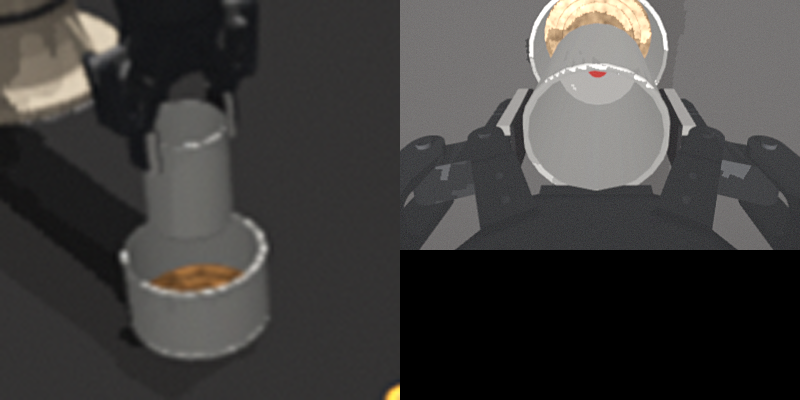

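Emit:
{"fn": "step_arm", "kwargs": {
  "plan": "58 0 1.5 0 0;58 0 1.5 15 0;58 0 1.5 30 0;58 0 1.5 45 0;58 0 1.5 58 0;58 0 1.5 66 0;58 0 1.5 72 0;58 0 1.5 75 0;58 0 1.5 78 0;58 0 1.5 80 0;58 0 1.5 82 0;58 0 1.5 82 0;58 0 1.5 82 0"
}}

```text
t: 9.3
ee_pos: [0.4641, 0.0063, 0.0294]
tool_rot: [3.141, -0.0, 0.281]
force: [-0.6, -0.3, -1.6]
gripper_width: 0.0622
```

Emit:
{"fn": "step_arm", "kwargs": {
  "plan": "58 0 0 1 0;58 0 0 2 0;58 0 0 2.5 0;58 0 0 2.5 0;58 0 0 2.5 0"
}}

```text
t: 9.8
ee_pos: [0.4646, 0.0063, 0.0277]
tool_rot: [3.141, -0.001, 0.281]
force: [-2.0, -1.3, 7.0]
gripper_width: 0.0614
```

```bash
python3 - <<'E'
from h import *
wc=manip.camera_info('wrist');im=shot('wrist','w6');s=manip.state();print(s['t'],s['ee_pos'],s['force'],s['gripper_width'])
print('cup',rim(im,wc,s['ee_pos'],.096,.032),'jac',rim(im,wc,(.4636,.0089),.066,.055))
E
```

```text
9.85 [0.46460463 0.00628106 0.02776276] [-1.33384448 -0.78831172  7.96304415] 0.06194666531515781
cup (array([0.46406363, 0.00745125]), np.float64(0.03164549494204119), np.int64(130)) jac (array([0.46349832, 0.00854127]), np.float64(0.05462993462344491), np.int64(133))
```

Emit:
{"fn": "step_arm", "kwargs": {
  "plan": "64 0 0 0 0;68 0 0 0 0;74 0 0 0 0;80 0 0 0 0;80 0 0 0 0;80 0 0 -8 0;85 0 0 -20 0;85 0 0 -40 0;85 0 0 -80 0;85 0 0 -120 0;85 0 0 -160 0;85 0 0 -160 0;85 0 0 -160 0"
}}

```text
t: 11.15
ee_pos: [0.4646, 0.0063, 0.1883]
tool_rot: [3.14, -0.003, 0.281]
force: [-0.1, 0.2, -0.8]
gripper_width: 0.0849
```

```bash
python3 - <<'E'
from h import *
wc=manip.camera_info('wrist');im=shot('wrist','w7');s=manip.state();print(s['t'],s['ee_pos'],s['tool_rot'],s['force'],s['gripper_width'])
print('cup',rim(im,wc,(.4636,.0085),.096,.032),'jac',rim(im,wc,(.4636,.0089),.066,.055))
hsv=cv2.cvtColor(im,cv2.COLOR_RGB2HSV);k=cv2.inRange(hsv,(0,120,80),(9,255,255))|cv2.inRange(hsv,(171,120,80),(180,255,255))
n,l,st,ce=cv2.connectedComponentsWithStats(k)
for i in range(1,n):
    if st[i,4]>15: print(st[i],ce[i],onz(wc,*ce[i],.014))
tc=manip.camera_info('top')
# pen & rack from top picture
cor=np.array([(88,230),(190,188),(312,468),(207,512)])/5+np.array([420,140])
Q=np.array([onz(tc,*p,.125)[:2] for p in cor]);print(Q.round(4),Q.mean(0))
ax=(Q[1]-Q[2]+Q[0]-Q[3]);ax/=np.linalg.norm(ax);print('axis',ax,'hole',Q.mean(0)-.045*ax,'mid hole',onz(tc,420+197/5,140+348/5,.122)[:2])
print('pentop',onz(tc,420+288/5,140+412/5,.2)[:2])
E
```

```text
11.2 [0.46351766 0.006184   0.1869493 ] [3.14088543e+00 4.31034825e-05 2.80864895e-01] [-0.48144127 -0.61418496 -1.20918838] 0.0846494428978321
cup (array([0.46464207, 0.00658157]), np.float64(0.031647952904290254), np.int64(154)) jac (array([0.46381761, 0.00864099]), np.float64(0.054919675183663044), np.int64(176))
[312 167  10  10  83] [316.30120482 171.34939759] [0.46416585 0.00640475 0.014     ]
[629 243  11  24 121] [633.67768595 253.53719008] [ 0.47426916 -0.42554049  0.014     ]
[[ 0.597  -0.2145]
 [ 0.6197 -0.2668]
 [ 0.4792 -0.3226]
 [ 0.4565 -0.2696]] [ 0.53809973 -0.26839471]
axis [0.93022823 0.36698151] hole [ 0.49623946 -0.28490888] mid hole [ 0.53854305 -0.26845183]
pentop [ 0.49704686 -0.28378597]
```

Emit:
{"fn": "step_arm", "kwargs": {
  "plan": "85 0 0 -40 0;85 -5 30 -55 0;85 -12 70 -55 0;85 -20 118 -55 0;85 -28 165 -55 0;85 -36 210 -55 0;85 -44 255 -55 0;85 -49 286 -55 0;85 -49 286 -55 0;85 -49 286 -55 0;85 -49 286 -55 0"
}}

```text
t: 12.3
ee_pos: [0.4959, -0.2801, 0.2408]
tool_rot: [-3.139, 0.001, 0.283]
force: [0.2, 0.5, -0.0]
gripper_width: 0.085
```

```bash
python3 - <<'E'
from h import *
wc=manip.camera_info('wrist');im=shot('wrist','w8');s=manip.state();print(s['t'],s['ee_pos'],s['tool_rot'],s['force'],s['gripper_width'])
np.save('w8.npy',wc,allow_pickle=True)
for X in((.4955,-.2815,.2),(.4955,-.2815,.125)):print(proj(wc,X))
cv2.imwrite('pics/f.png',cv2.resize(im[60:360,140:540,::-1],(800,600),interpolation=cv2.INTER_CUBIC))
E
```

```text
12.35 [ 0.49613105 -0.27998888  0.24122172] [-3.14020874e+00  6.68678580e-04  2.83708438e-01] [ 0.68628893  0.19565626 -0.48436614] 0.08497586757694141
[319.05304328 205.64224854]
[318.43736426 182.69034889]
```

View pics/f.png

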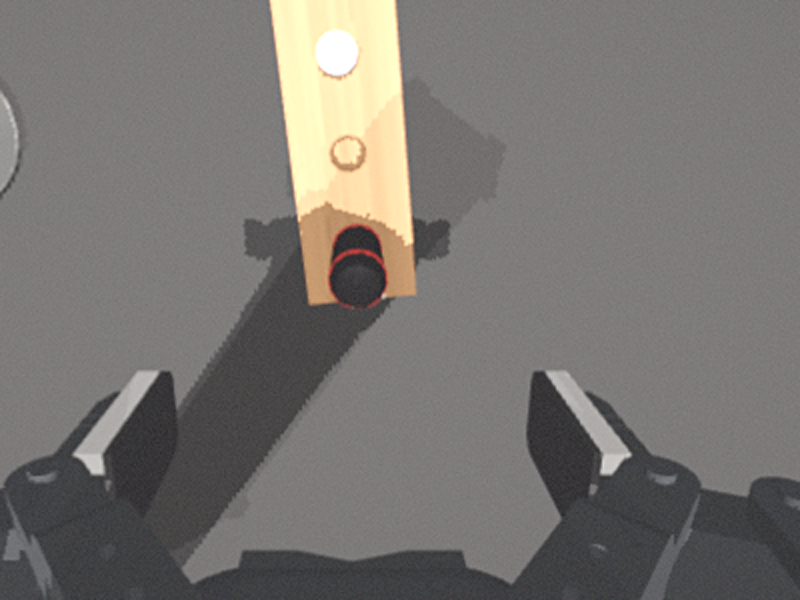

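```bash
python3 - <<'E'
from h import *
wc=np.load('w8.npy',allow_pickle=True).item()
print(onz(wc,319,199.5,.2),onz(wc,319,60+152/2+0,.125))
a=onz(wc,140+347/2,60+153/2,.125);print('midhole',a,'pen from rack',a[:2]-.045*np.array([.930,.367]))
s=manip.state();print(s['ee_pos'])
E
```

```text
[ 0.50027712 -0.28005097  0.2       ] [ 0.54053597 -0.26884215  0.125     ]
midhole [ 0.53857703 -0.26383132  0.125     ] pen from rack [ 0.49672703 -0.28034632]
[ 0.49613105 -0.27998888  0.24122172]
```

Emit:
{"fn": "step_arm", "kwargs": {
  "plan": "85 2 0.5 0 0;85 2 0.5 0 0;85 2 0.5 25 0;85 2 0.5 50 0;85 2 0.5 75 0;85 2 0.5 95 0;85 2 0.5 110 0;85 2 0.5 122 0;85 2 0.5 131 0;85 2 0.5 131 0;85 2 0.5 131 0"
}}

```text
t: 13.45
ee_pos: [0.4987, -0.2822, 0.1114]
tool_rot: [3.141, -0.001, 0.281]
force: [0.1, 0.2, -0.1]
gripper_width: 0.085
```

Emit:
{"fn": "step_arm", "kwargs": {
  "plan": "60 0 0 0 0;40 0 0 0 0;20 0 0 0 0;20 0 0 0 0;20 0 0 0 0;20 0 0 0 0;20 0 0 0 0;20 0 0 0 0;20 0 0 0 0",
  "squeeze": 30
}}

```text
t: 14.35
ee_pos: [0.4983, -0.282, 0.1111]
tool_rot: [3.141, -0.0, 0.281]
force: [-1.3, 1.3, 3.7]
gripper_width: 0.0234
```

```bash
python3 - <<'E'
from h import *
wc=manip.camera_info('wrist');im=shot('wrist','w9');b=shot('scene','s9');s=manip.state();print(s['t'],s['ee_pos'],s['tool_rot'],s['force'],s['gripper_width'])
np.save('w9.npy',wc,allow_pickle=True)
cv2.imwrite('pics/g.png',np.hstack([cv2.resize(b[140:300,90:220],(406,500),interpolation=cv2.INTER_CUBIC)[:,:,::-1],cv2.copyMakeBorder(im[150:400,120:510,::-1],0,250,0,0,cv2.BORDER_CONSTANT)]))
E
```

```text
14.45 [ 0.49833121 -0.28201604  0.11112368] [ 3.14127013e+00 -1.92492703e-04  2.80879472e-01] [-1.3255912  -0.02890287  4.65998985] 0.023196467901287623
```

View pics/g.png

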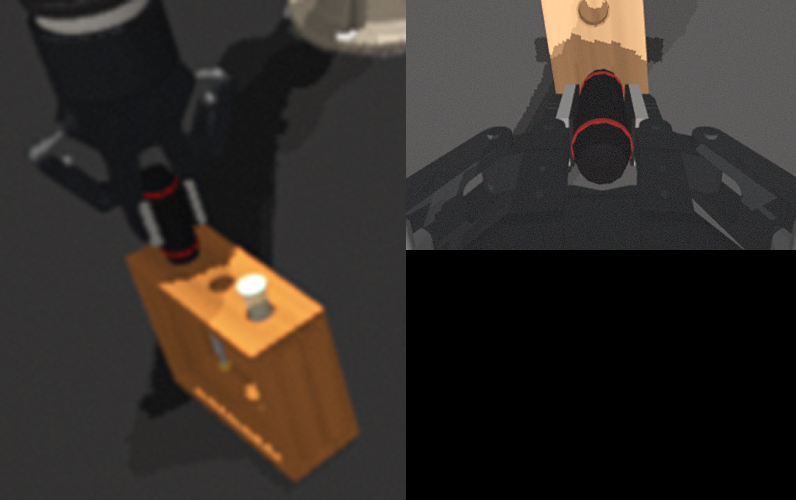

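Emit:
{"fn": "step_arm", "kwargs": {
  "plan": "20 0 0 -5 0;20 0 0 -15 0;20 0 0 -35 0;20 0 0 -60 0;20 0 0 -90 0;20 0 0 -120 0;20 0 0 -140 0;20 0 0 -140 0;20 0 0 -140 0;20 6 -36 -140 0;20 12 -72 -140 0;20 19 -115 -140 0;20 26 -158 -140 0;20 33 -200 -140 0;20 39 -238 -140 0;20 44 -268 -140 0;20 47 -287 -140 0;20 47 -287 -140 0;20 47 -287 -140 0;20 47 -287 -140 0"
}}

```text
t: 16.45
ee_pos: [0.4634, 0.0051, 0.25]
tool_rot: [-3.142, 0.002, 0.279]
force: [-0.5, -0.4, -0.9]
gripper_width: 0.0234
```

```bash
python3 - <<'E'
from h import *
w9=np.load('w9.npy',allow_pickle=True).item();print('pentop w9',onz(w9,316,302,.2))
wc=manip.camera_info('wrist');im=shot('wrist','w10');b=shot('scene','s10');s=manip.state();print(s['t'],s['ee_pos'],s['tool_rot'],s['force'],s['gripper_width'])
np.save('w10.npy',wc,allow_pickle=True)
e=s['ee_pos']
for X in((e[0],e[1],.153),(.4643,.0065,.014),(.4646,.0066,.096)):print(proj(wc,X),proj(manip.camera_info('scene'),X))
left=cv2.resize(b[100:240,220:320],(400,560),interpolation=cv2.INTER_CUBIC)
right=cv2.resize(im[100:340,240:400],(373,560),interpolation=cv2.INTER_CUBIC)
cv2.imwrite('pics/i.png',np.hstack([left,right])[:,:,::-1])
E
```

```text
pentop w9 [ 0.50323681 -0.27941998  0.2       ]
16.55 [0.46367329 0.00532095 0.25027742] [-3.14135588e+00  8.90475696e-04  2.78271577e-01] [-0.24075597  0.64882467 -0.5720127 ] 0.023144667547705992
[316.86381863 186.19304197] [263.95864987 166.80598554]
[315.83511632 160.78174244] [269.33045845 210.38040014]
[315.83474944 172.62855444] [266.66165898 185.63761372]
```

View pics/i.png

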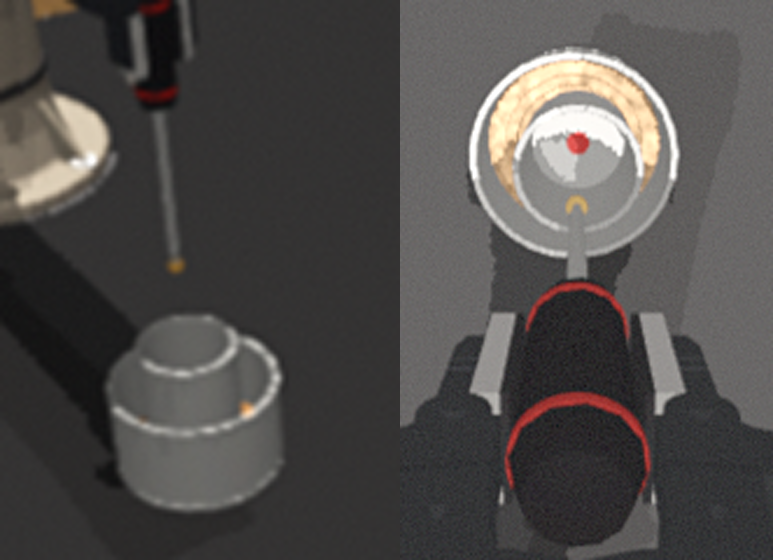

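Emit:
{"fn": "step_arm", "kwargs": {
  "plan": "20 2 0.5 0 0;20 2 0.5 10 0;20 2 0.5 30 0;20 2 0.5 50 0;20 2 0.5 70 0;20 2 0.5 90 0;20 2 0.5 106 0;20 2 0.5 118 0;20 2 0.5 126 0;20 2 0.5 131 0;20 2 0.5 134 0;20 2 0.5 134 0;20 2 0.5 134 0;20 2 0.5 134 0"
}}

```text
t: 17.95
ee_pos: [0.4663, 0.0069, 0.1173]
tool_rot: [3.141, -0.001, 0.281]
force: [-0.2, -0.3, -1.2]
gripper_width: 0.0232
```

```bash
cat > st.py <<'E'
from h import *
F=[];Z=[]
for i in range(8):
    wc=manip.camera_info('wrist');im=manip.get_image('wrist');s=manip.state();F.append(s['force']);Z.append(s['ee_pos'])
print(s['t'],np.mean(Z,0).round(4),s['tool_rot'].round(4),np.mean(F,0).round(2),np.std(F,0).round(2),s['gripper_width'])
print('cup',rim(im,wc,(.4643,.0066),.096,.032),'jac',rim(im,wc,(.4638,.0087),.066,.055))
hsv=cv2.cvtColor(im,cv2.COLOR_RGB2HSV)
for n,k in(('red',cv2.inRange(hsv,(0,120,80),(9,255,255))|cv2.inRange(hsv,(171,120,80),(180,255,255))),('brass',cv2.inRange(hsv,(12,90,80),(30,255,255)))):
    c,l,t,ce=cv2.connectedComponentsWithStats(k)
    for i in range(1,c):
        if t[i,4]>8 and 200<ce[i][0]<440: print(n,t[i],ce[i].round(1),onz(wc,*ce[i],.014).round(4))
e=np.mean(Z,0);print(proj(wc,(e[0],e[1],e[2]-.098)),proj(wc,(.4642,.0064,.014)))
cv2.imwrite('pics/last.png',im[:,:,::-1])
E
python3 st.py
```

```text
18.35 [0.466  0.0068 0.117 ] [ 3.1414 -0.      0.2808] [ 0.33 -0.09 -0.75] [0.63 0.36 0.73] 0.023383399737952754
cup (array([0.46480048, 0.00660348]), np.float64(0.03152740284127976), np.int64(104)) jac (array([0.46384914, 0.00867157]), np.float64(0.054695496785463066), np.int64(126))
red [311 181  13  12  56] [318.9 185. ] [0.4665 0.0051 0.014 ]
red [294 221  43  23 162] [315.9 227.3] [ 0.4231 -0.0044  0.014 ]
red [285 268  62  43 452] [315.3 280.2] [ 0.3643 -0.0207  0.014 ]
brass [354 153  11  19  29] [359.  161.1] [ 0.4997 -0.0252  0.014 ]
brass [272 177  12  14  81] [277.1 184.1] [0.4561 0.0445 0.014 ]
brass [311 184  10   8  40] [315.2 186.7] [0.4639 0.008  0.014 ]
brass [265 192   4   8  11] [266.4 196. ] [0.4415 0.0517 0.014 ]
[317.01997887 186.2940156 ] [316.90480131 186.86903887]
```

Emit:
{"fn": "step_arm", "kwargs": {
  "plan": "20 0 0 1 0;20 0 0 2 0;20 0 0 3 0;20 0 0 4 0;20 0 0 5 0;20 0 0 6 0;20 0 0 7 0;20 0 0 7 0;20 0 0 7 0"
}}

```text
t: 19.25
ee_pos: [0.4659, 0.0069, 0.1099]
tool_rot: [3.141, -0.0, 0.281]
force: [-0.1, 0.2, 0.3]
gripper_width: 0.0232
```

```bash
python3 st.py
```

```text
19.65 [0.4659 0.0069 0.1098] [ 3.1415e+00 -1.0000e-04  2.8090e-01] [-0.09  0.36  0.54] [0.68 0.63 0.38] 0.023428977615439054
cup (array([0.46475369, 0.00658773]), np.float64(0.0315482735243181), np.int64(101)) jac (array([0.46380589, 0.00861313]), np.float64(0.054699843038791156), np.int64(124))
red [311 183  13  12  48] [319.7 187.4] [0.4662 0.0043 0.014 ]
red [295 221  42  22 159] [315.8 227.1] [ 0.4261 -0.0034  0.014 ]
red [285 268  62  43 454] [315.4 280. ] [ 0.3688 -0.0195  0.014 ]
brass [355 154  11  20  36] [360.6 163.3] [ 0.499  -0.0258  0.014 ]
brass [271 180  13  15  72] [276.7 187.2] [0.455  0.0437 0.014 ]
brass [352 182   6  10  11] [354.7 186.8] [ 0.476  -0.0276  0.014 ]
brass [311 184  10   8  41] [315.5 187.3] [0.4652 0.0081 0.014 ]
brass [263 191   3   6  10] [263.8 192.8] [0.4462 0.0543 0.014 ]
brass [364 192   3   8  13] [365.2 196. ] [ 0.4701 -0.0401  0.014 ]
brass [264 197   5  10  17] [266.3 201.6] [0.4383 0.0499 0.014 ]
[316.98283062 186.37397925] [316.97763647 188.7145761 ]
```

Emit:
{"fn": "step_arm", "kwargs": {
  "plan": "20 0 0 1 0;20 0 0 2 0;20 0 0 2.5 0;20 0 0 2.5 0;20 0 0 2.5 0;20 0 0 2.5 0;20 0 0 2.5 0"
}}

```text
t: 20.35
ee_pos: [0.4659, 0.0068, 0.1073]
tool_rot: [3.141, -0.0, 0.281]
force: [0.3, 0.1, 1.9]
gripper_width: 0.0233
```

```bash
python3 st.py
```

```text
20.75 [0.4659 0.0069 0.1073] [ 3.1414 -0.      0.2809] [-0.24  0.47  1.32] [0.27 0.27 0.67] 0.022964714559220674
cup (array([0.46467477, 0.00660873]), np.float64(0.031594633512363426), np.int64(103)) jac (array([0.46378979, 0.00860666]), np.float64(0.05466691122704844), np.int64(124))
red [314 183  10  13  46] [320.2 188.3] [0.4661 0.0037 0.014 ]
red [295 221  42  22 160] [315.6 227. ] [ 0.4271 -0.003   0.014 ]
red [285 268  62  43 456] [315.4 280.2] [ 0.37   -0.0191  0.014 ]
brass [351 152  15  21  36] [359.1 161.1] [ 0.5009 -0.0234  0.014 ]
brass [271 180  12  14  69] [276.7 187. ] [0.4559 0.0436 0.014 ]
brass [352 182   7  11  15] [355.3 187.3] [ 0.4762 -0.0279  0.014 ]
brass [311 185  10   8  40] [315.3 187.8] [0.4652 0.0084 0.014 ]
brass [363 195   4   6  13] [364.8 197. ] [ 0.4696 -0.0396  0.014 ]
brass [360 197   5   9   9] [362.3 201. ] [ 0.4652 -0.0385  0.014 ]
brass [264 198   3   4   9] [265.1 199.3] [0.441  0.0513 0.014 ]
[316.99412202 186.37841559] [316.98131191 189.38216135]
```

```bash
python3 -c "
from plant import manip
print(manip.job_done());s=manip.state();print(s['t'],s['ee_pos'],s['force'],s['gripper_width'])"
```

```text
the job is handed in; nothing more can be done
None
the job is handed in; nothing more can be done
```

I seated the cup in the jacket and let go. I then took the thermometer from the rack and handed the job in at about t = 21 s, still holding its tip on the red dot. No verdict was reported, and the state could not be read after hand-in.

**Last checks before handing in:**
- **Cup:** its axis was about 2.2 mm from the jacket's (limit 5 mm), and it read the same before and after pressing. It met the cork at the expected height, and its rim fitted at 96 mm. I had no separate measure of its tilt.
- **Thermometer:** the gripper stayed at 23 mm on the handle. The tool read vertical, and the last picture I viewed, taken before the descent, showed the pen upright.
- **Tip on the dot:** the tip was within about 2 mm of the dot's centre in the wrist image.
- **Press:** the force rose about 2.1 N, which means the tip was pushed in about 4.9 mm. The height (TCP at 107.3 mm, contact expected near 112 mm) gives the same. The force noise was about 0.7 N.
- **Not re-checked:** I did not measure the lid, beaker and specimen again. The arm's path stayed clear of them.

**What went wrong or disagreed:**
- The first grip on the cup missed. The fingertips were about 46 mm above the reported TCP, much more than the description suggests. I triangulated them from two cameras, went down 35 mm and gripped again; the cup was not moved by the miss.
- The gripper read about 62 mm on the 64 mm cup.
- The top and wrist cameras disagreed by up to 3 mm, so I used the wrist camera.

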